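# Open the folding board past the salt pot

## Robot

A 6-joint arm with a two-finger parallel gripper is mounted at the origin on the work surface. World frame = base frame: x ahead of the robot, y to its left, z up, the work surface at z = 0. Lengths are in m, angles in rad, forces in N, time in s.
With the tool pointing down it reaches from about 0.3 to 0.875 m from the base axis. Payload 6.4 kg.
Tool frame: the origin (TCP) lies between the finger pads; the fingertips stand 25 mm ahead of it and the grasp point (between the pads) lies 6 mm ahead of it; y points along the fingers, x is the direction in which the jaws open and shut, and the axes are right-handed (so a half turn about y gives the same grasp; the last joint's range is limited). The gripper opens to 85 mm and grips with 20 to 120 N. Pads are 22 mm wide; open, the fingers measure 114 mm over their backs; the gripper's body (76 mm by 85 mm) begins 54 mm behind the grasp point. The pads swing forward as they close: fully open they stand 13 mm farther back than shut.
Start: joints at [-1.45, 0.181, 1.607, -0, 1.354, -0.206], TCP at [0.185, -0.545, 0.232] pointing down, gripper open.
Joint ranges: [-2.99, 2.99], [-0.89, 2.07], [0.3, 2.58], [-1.14, 4.28], [0, 2.63], [-3.12, 3.12]. Speed limits (rad/s): [2.57, 2.57, 3.01, 3.14, 3.14, 3.14].

## Interface

Orientations are given as a unit quaternion [w, x, y, z].
In Python, from bench import ctrl, vision, ticket, find_in, regions_of, pinpoint gives the robot as it stands.
- The arm moves only by the tool apply_moves, never from a script. Its argument "increments" is a list of rows, each an object of numbers: "x", "y", "z": the shift along the tool's x, y, z in cm; "ax", "ay", "az": the turn, a rotation vector about the tool's x, y, z in rad; "grip": the closure, from 0 (fully open) to 1 (shut). A call has 1 to 12 rows; each row is the pose to reach, as a shift and turn from the pose measured when the call began, along the tool's axes at that moment; what a row does not reach only later rows make up. A row lasts 1/8 s, in which the tool goes at most 62.5 mm and 10.7 degrees, less where a joint would pass 70% of its speed; a pose out of reach is approached as far as the arm can. A call with a gripper value outside its range is refused whole. The fingers move at their own pace and stop on an object; the grip force is fixed at half the most. Time passes only in rows, so rows that repeat a pose let the fingers close. It gives the time, the measured TCP pose, the force and the opening at its end, in the units of the state.
- ctrl.get_obs(): the state, without advancing time (a new reading comes with each control period).
- vision.camera(name): name is "scene" or "top" or "wrist"; returns the picture (420x560x3 uint8, red, green, blue); there is no depth.
- vision.camera_params(name): a dict with "intrinsics" (3x3 intrinsics, pixels), "R" (3x3) and "t" (3): a world point X has camera coordinates R X + t. Camera axes: x right, y down, z forward; pixel columns grow to the right and rows downward; lengths in m; the calibration is good to about 2 mm. The wrist camera is an equidistant fisheye: a pixel r from the principal point sees the ray r / f radians off the axis. A picture is of the moment at which its call begins: read the wrist's pose just before it. camera_params takes no time and is no camera call; for the wrist camera it gives the pose at the moment of the call.
- ticket.hand_in(): hands the job in, once; it reports no verdict.
Trained networks look in the newest picture that a camera, given by its name, has taken for a name from the list of things; names that differ only in an ending like _2 or _b are one class to them, and where a whole thing is asked for, a point or a joint stands for the part that bears it (a point fixed in the world has none). Each returns a list of dicts, best first, with "p" (0 to 1); they miss things now and then, are a little off and sometimes report something else, mostly with a low value. They report only what shows in the picture. A call takes as long as a camera call.
- find_in(camera, query): "rect" ([centre column, centre row, width, height] in pixels, round what is visible of it).
- regions_of(camera, query): "mask" (420x560 bool, what is visible of it) and "rect" ([centre column, centre row, width, height] in pixels, round what is visible of it).
- pinpoint(camera, query): "xy" ([column, row] in pixels: a listed point, or the origin of a listed thing).
The state is a dict: "time_s": time; "q": joint angles; "dq": joint speeds; "joint_efforts": joint torques, N m; "eef_pos": TCP position; "eef_rot": TCP orientation; "wrist_force": force on the tool from outside, world axes, zero at the start; "torque": the same for the moment, N m; "opening": opening from 0.0 (shut) to 1.0 (fully open).
Only numpy, scipy, OpenCV 4.12 (cv2) and the standard library are available. Lean on these libraries where they do the work, as an engineer would, in place of code of your own. Each camera call takes 0.05 s, during which the arm holds its last target.

## Task

The wooden folding board on the counter is only half open, and a salt pot stands where its hinged leaf has to come down. Using the fingers only to push, never to pinch, lift or carry anything, first push the pot along the counter, upright, until it is clear of the place where the leaf will lie; then flip the leaf over its hinge without slamming it and press it down until it lies flat on the other side, level with the fixed half. Leave everything else on the counter where it stands, and finish with the hand away from everything.

Things in the scene. Friction and masses are not known exactly. Their poses are not given: they have to be found in the camera images.
- board: The fixed half of a folding wooden board, held fast to the counter: 220 mm long, 150 mm wide, 14 mm thick. Its origin is at counter height directly below the middle of the hinge line. x runs along the hinge (half length 110 mm either way), z is up; the fixed half covers y = -150 to 0 mm, and the opened leaf will cover y = 0 to +150 mm, x = -110 to +110 mm, on the bare counter.
- hinge_mid (a point): Middle of the hinge line, 14 mm above the counter (the top face of the fixed half); axes as the board's.
- leaf (a joint): Angle of the hinged leaf in rad: 0 = folded down on top of the fixed half, 1.57 = upright, 3.14 = lying flat on the counter on the board's +y side, its upper face level with the fixed half (14 mm). It starts partly raised, 0.3 to 0.65. The hinge is stiff (about 0.36 N m of friction): the leaf stays at whatever angle it is left, also just short of flat. The leaf is 220 x 150 x 14 mm, about 0.3 kg; 3 to 5 N at its free edge moves it.
- leaf_edge (a point): Middle of the leaf's free long edge, 150 mm from the hinge line, on the face that is underneath at angle 0 and on top when it lies opened. The point turns with the leaf: its x runs along the hinge, its -y from hinge to free edge, and the leaf's 14 mm of thickness lie on its +z side.
- leaf_mid (a point): Centre of the leaf's solid (75 mm from the hinge line, half-way through its thickness); axes as leaf_edge.
- salt_pot: Round white ceramic salt pot with a wooden lid, 60 mm across, 58 mm high, about 0.25 kg, loose, standing on the counter on the board's +y side. Origin at the centre of its underside, z up.
- mug: White mug, 76 mm across, 90 mm high, loose; leave it. Origin at the centre of its underside.
- mill: Dark wooden pepper mill, 52 mm across, 158 mm high, loose; leave it. Origin at the centre of its underside.
- jar: Small amber glass jar, 42 mm across, 80 mm high, loose; leave it. Origin at the centre of its underside.
- bowl: Steel bowl, 120 mm across, 50 mm high, loose, further out on the leaf's opening side; leave it. Origin at the centre of its underside.
- plate: White plate, 160 mm across, 20 mm high, loose; leave it. Origin at the centre of its underside.

How it is judged:
By the outcome, as a careful person would: the job done as asked, in the order asked, and still so for the second after the job is handed in, with the robot touching nothing.
It also fails if it takes over 64 s, if anything falls off the work surface, if the arm or the gripper's body presses on something with over 40 N, if the wrist force passes 120 N, or if a joint passes its speed limit or range.

## Working session

There is one attempt and no reset: what is moved stays moved. The work goes in short steps, Python scripts to look and compute and a tool call to move; the robot and the scene stay as the last step left them, time stands still between calls to the robot, and variables do not carry over. Pictures are saved under pics/ and viewed, and the job is handed in when it is done.

Besides the shell and the picture viewer there is one more tool, called after "Request:" by a JSON object that holds its "fn" and its "kwargs". apply_moves: Moves the arm, as the interface text tells. Its arguments: {"type":"object","properties":{"increments":{"type":"array","items":{"type":"object","properties":{"x":{"type":"number"},"y":{"type":"number"},"z":{"type":"number"},"ax":{"type":"number"},"ay":{"type":"number"},"az":{"type":"number"},"grip":{"type":"number"}}}}},"required":["increments"]}

```bash
ls; mkdir -p pics
python3 - <<'E'
from bench import ctrl, vision, find_in, pinpoint
import cv2
o=ctrl.get_obs(); print(o['time_s'],o['eef_pos'],o['eef_rot'],o['opening'])
for c in ['scene','top']:
    im=vision.camera(c); cv2.imwrite(f'pics/{c}0.png',im[:,:,::-1])
    p=vision.camera_params(c); print(c,p)
    for n in ['board','hinge_mid','leaf_edge','leaf_mid','salt_pot','mug','mill','jar','bowl','plate']:
        r=pinpoint(c,n); print(n,[(x['xy'],round(x['p'],2)) for x in r[:2]])
E
```

```text
pics
0.0 [ 0.18452245 -0.5440214   0.23147207] [ 0.57512074 -0.57423069  0.41242049 -0.41158788] 1.0015468132301362
scene {'intrinsics': array([[519.05112361,   0.        , 277.47816613],
       [  0.        , 519.05112361, 209.60721523],
       [  0.        ,   0.        ,   1.        ]]), 'R': array([[-0.71075234,  0.7033951 ,  0.00815134],
       [ 0.55147301,  0.56436016, -0.61430866],
       [-0.43670199, -0.43212607, -0.78902372]]), 't': array([ 0.44484328, -0.30300948,  1.52092938])}
board [([330.7, 214.5], 0.96)]
hinge_mid [([329.1, 210.7], 0.86), ([293.7, 272.0], 0.49)]
leaf_edge [([290.0, 160.5], 0.69)]
leaf_mid [([314.7, 185.2], 0.77), ([296.1, 275.8], 0.31)]
salt_pot [([361.4, 238.4], 0.76)]
mug [([251.9, 238.4], 0.97)]
mill [([295.3, 275.0], 0.88), ([178.7, 123.4], 0.35)]
jar [([347.8, 314.6], 0.93)]
bowl [([431.5, 327.5], 0.7)]
plate [([175.8, 123.6], 0.61)]
top {'intrinsics': array([[427.43033318,   0.        , 273.96623921],
       [  0.        , 427.43033318, 210.17613891],
       [  0.        ,   0.        ,   1.        ]]), 'R': array([[-0.02853213, -0.99959232,  0.00105769],
       [-0.99144944,  0.02816488, -0.12741566],
       [ 0.12733393, -0.00468408, -0.99184884]]), 't': array([0.00248062, 0.63509072, 1.21659524])}
board [([248.6, 257.1], 0.91)]
hinge_mid [([251.2, 257.8], 0.98), ([296.7, 254.0], 0.31)]
leaf_edge [([297.0, 252.6], 0.88)]
leaf_mid [([271.5, 252.0], 0.79), ([181.8, 200.9], 0.41)]
salt_pot [([213.0, 251.9], 0.9)]
mug [([269.5, 194.2], 0.9), ([297.8, 253.9], 0.36)]
mill [([227.3, 190.9], 0.83)]
jar [([227.4, 193.7], 0.73), ([180.5, 203.0], 0.66)]
bowl [([133.4, 236.2], 0.77)]
plate [([416.0, 224.1], 0.76)]
```

View pics/scene0.png

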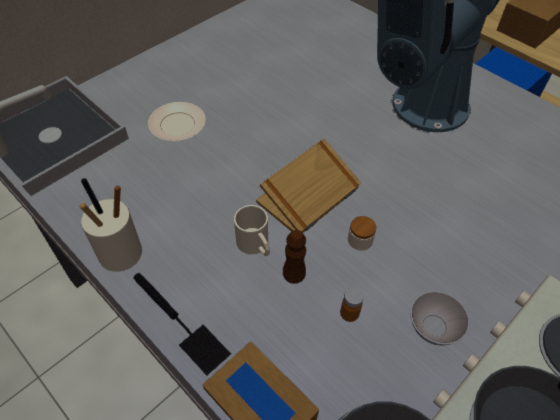

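View pics/top0.png

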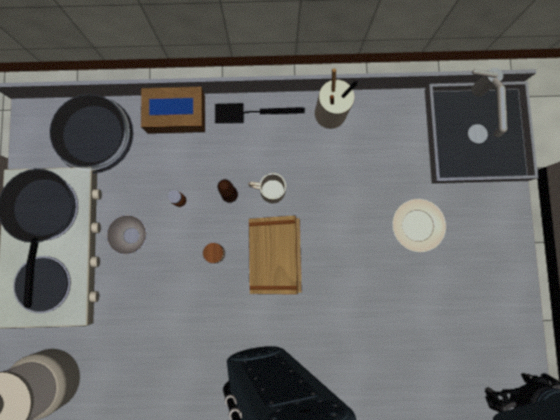

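```bash
cat > h.py <<'E'
import numpy as np
from bench import vision
P={c:vision.camera_params(c) for c in ['scene','top']}
def tri(a,b):
    A=[]
    for c,uv in (('scene',a),('top',b)):
        p=P[c];M=p['intrinsics']@np.c_[p['R'],p['t']]
        A+= [uv[0]*M[2]-M[0],uv[1]*M[2]-M[1]]
    A=np.array(A);X=np.linalg.svd(A)[2][-1];return X[:3]/X[3]
def onz(c,uv,z):
    p=P[c];d=p['R'].T@np.linalg.solve(p['intrinsics'],[*uv,1]);o=-p['R'].T@p['t']
    return o+d*(z-o[2])/d[2]
def proj(c,X):
    p=P[c];x=p['intrinsics']@(p['R']@np.array(X)+p['t']);return x[:2]/x[2]
E
python3 - <<'E'
from h import *
np.set_printoptions(precision=4,suppress=True)
S=dict(board=([330.7,214.5],[248.6,257.1],0),hinge=([329.1,210.7],[251.2,257.8],.014),edge=([290,160.5],[297,252.6],None),mid=([314.7,185.2],[271.5,252],None),
pot=([361.4,238.4],[213,251.9],0),mug=([251.9,238.4],[269.5,194.2],0),mill=([295.3,275],[227.3,190.9],0),jar=([347.8,314.6],[180.5,203],0),bowl=([431.5,327.5],[133.4,236.2],0),plate=([175.8,123.6],[416,224.1],0))
for k,(a,b,z) in S.items():
    print(k,tri(a,b),*( [onz('scene',a,z),onz('top',b,z)] if z is not None else []))
E
```

```text
board [ 0.5019  0.0629 -0.0047] [0.5057 0.064  0.    ] [0.5007 0.0642 0.    ]
hinge [0.4995 0.0549 0.001 ] [0.5087 0.0598 0.014 ] [0.4981 0.0557 0.014 ]
edge [ 0.5078 -0.0766  0.0868]
mid [0.5078 0.0007 0.06  ]
pot [0.5184 0.1684 0.0178] [0.5069 0.1624 0.    ] [0.5192 0.1706 0.    ]
mug [ 0.6933 -0.0095  0.0096] [ 0.6922 -0.0189  0.    ] [ 0.6896 -0.0036  0.    ]
mill [0.6987 0.1262 0.0146] [0.6907 0.1224 0.    ] [0.7035 0.125  0.    ]
jar [ 0.674   0.2677 -0.0114] [0.6807 0.2687 0.    ] [0.6702 0.2679 0.    ]
bowl [ 0.5739  0.4112 -0.006 ] [0.5777 0.4115 0.    ] [0.5731 0.4098 0.    ]
plate [ 0.5857 -0.4403  0.0166] [ 0.5772 -0.4577  0.    ] [ 0.5855 -0.4441  0.    ]
```

The scene view shows the board at about (310,185), with the pot at (361,235) just past the hinge. In the top view the hinge is near column 250 (rows 216–294), with the pot at (213,252) and the bowl at (127,235). Next I'll measure the board's yaw, the pot and the tool frame.

Run:
```python
from h import *
from bench import ctrl,vision,regions_of
import cv2
from scipy.spatial.transform import Rotation as R
np.set_printoptions(precision=4,suppress=True)
o=ctrl.get_obs();q=o['eef_rot'];print(R.from_quat(np.r_[q[1:],q[0]]).as_matrix())
for c in ['scene','top']:
    im=vision.camera(c)
    m=regions_of(c,'salt_pot')[0];print(c,m['rect'],m['p'])
    if c=='top':
        # pot lid rim centre at z .058
        print('lid',onz(c,m['rect'][:2],.05))
    b=regions_of(c,'board')
    print([(x['rect'],x['p']) for x in b[:2]])
    for yaw in np.linspace(-.1,.1,5): pass
    x0,y0,x1,y1=(230,120,400,260) if c=='scene' else (190,170,320,310)
    cv2.imwrite(f'pics/{c}z.png',cv2.resize(im[y0:y1,x0:x1,::-1],None,fx=4.2,fy=4.2,interpolation=cv2.INTER_CUBIC))
```

```text
[[ 0.321  -0.      0.9471]
 [-0.9471  0.      0.321 ]
 [-0.     -1.      0.    ]]
scene [363.7, 233.8, 26.4, 33.9] 0.68
[([308.5, 188.1, 102.7, 93.9], 0.64)]
top [212.9, 254.1, 24.1, 25.5] 0.57
lid [0.5112 0.1639 0.05  ]
[([274.6, 259.6, 54.9, 76.4], 0.68), ([212.2, 252.9, 26.6, 23.9], 0.19)]
```

View pics/scenez.png

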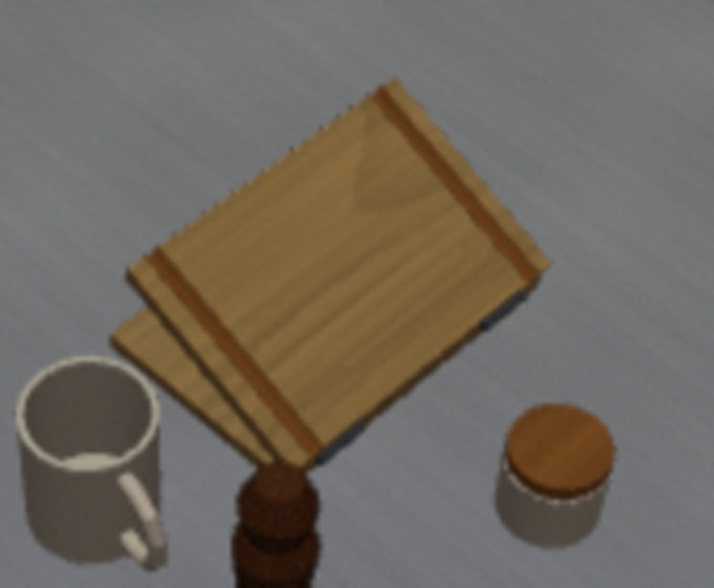

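View pics/topz.png

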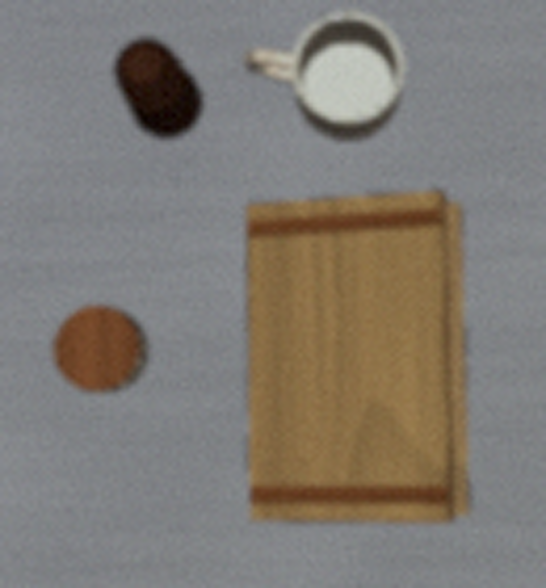

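Run:
```python
from h import *
from scipy.optimize import least_squares
np.set_printoptions(precision=4,suppress=True)
def pts(v):
    x0,y0,w,a=v
    c,s=np.cos(w),np.sin(w)
    W=lambda x,y,z:np.array([x0+c*x-s*y,y0+s*x+c*y,z])
    L=lambda x,r,t:W(x,-r*np.cos(a)+t*np.sin(a),.014+r*np.sin(a)+t*np.cos(a))
    return W,L
T=lambda u,v:np.array([190+u/4.2,170+v/4.2]); S=lambda u,v:np.array([230+u/4.2,120+v/4.2])
def res(v):
    W,L=pts(v);h=.11;r=[]
    for c,X,uv in [('top',L(h,0,.014),T(249,207)),('top',L(-h,0,.014),T(251,520)),('top',L(h,.15,.014),T(440,190)),('top',L(-h,.15,.014),T(450,520)),
     ('top',W(h,-.15,.014),T(463,203)),('top',W(-h,-.15,.014),T(468,514)),
     ('scene',L(h,0,.014),S(305,465)),('scene',L(-h,0,.014),S(550,263)),('scene',L(h,.15,.014),S(128,273)),('scene',L(-h,.15,.014),S(393,80)),('scene',W(h,-.15,.014),S(110,340))]:
        r+=list(proj(c,X)-uv)
    return np.array(r)
s=least_squares(res,[.5,.06,0,.5],loss='soft_l1');print(s.x);print(res(s.x).reshape(-1,2))
W,L=pts(s.x)
print('edge',L(0,.15,0),'pot proj check')
for n,p in dict(a=[.5112,.1639,0],b=[.5184,.1684,0]).items(): print(proj('scene',p),proj('top',p))
```

```text
[0.502  0.0594 0.0032 0.3939]
[[-2.3169 -0.0915]
 [-0.9985  0.7978]
 [-0.1693  0.2569]
 [ 0.4574  0.6059]
 [-1.1746 -0.3081]
 [ 0.5745  0.212 ]
 [-1.0444  2.4689]
 [ 1.0414  0.244 ]
 [-0.6172 -0.3525]
 [-0.8899 -0.618 ]
 [-0.5192 -1.3798]]
edge [ 0.5024 -0.0791  0.0716] pot proj check
[360.7359 239.8155] [215.2574 254.5162]
[360.2533 242.7071] [213.73   252.1471]
```

The fitted model gives the hinge at (0.502, 0.059) with yaw ≈ 0 and the leaf at about 0.4–0.5 rad. The pot is at about (0.513, 0.164). I'll push the pot along +y to y ≈ 0.285, which stays clear of the bowl and jar.

Request:
{"fn": "apply_moves", "kwargs": {"increments": [{"x":-4.2,"z":4.3,"ay":-0.104,"grip":0.5},{"x":-8.4,"z":8.6,"ay":-0.207,"grip":0.5},{"x":-12.6,"z":12.9,"ay":-0.311,"grip":0.5},{"x":-16.8,"z":17.2,"ay":-0.415,"grip":0.5},{"x":-21,"z":21.5,"ay":-0.518,"grip":0.5},{"x":-25.1,"z":25.9,"ay":-0.622,"grip":0.5},{"x":-29.3,"z":30.2,"ay":-0.726,"grip":0.5},{"x":-33.5,"z":34.5,"ay":-0.83,"grip":0.5},{"x":-37.7,"z":38.8,"ay":-0.933,"grip":0.5},{"x":-41.9,"z":43.1,"ay":-1.037,"grip":0.5},{"x":-46.1,"z":47.4,"ay":-1.14,"grip":0.5},{"x":-50.3,"z":51.7,"ay":-1.244,"grip":0.5}]}}

```text
invalid input
```

```bash
cat > st.py <<'E'
from bench import ctrl,vision
import numpy as np,cv2,sys
from scipy.spatial.transform import Rotation as R
np.set_printoptions(precision=4,suppress=True)
def st():
    o=ctrl.get_obs();q=o['eef_rot'];M=R.from_quat(np.r_[q[1:],q[0]]).as_matrix()
    print('t',round(o['time_s'],2),'pos',o['eef_pos'],'F',o['wrist_force'],'op',round(o['opening'],3),'q',o['q']);print(M);return o['eef_pos'],M
def to(target,Mt=None):
    p,M=st();d=M.T@(np.array(target)-p)*100;print('shift cm',d)
    if Mt is not None: print('rotvec',R.from_matrix(M.T@np.array(Mt)).as_rotvec())
def pic(c,n): cv2.imwrite(f'pics/{n}.png',vision.camera(c)[:,:,::-1])
V=[[1,0,0],[0,0,1],[0,-1,0]]
E
python3 - <<'E'
from st import *
to([.513,.098,.036],V); pic('wrist','w1')
E
```

```text
t 1.4 pos [ 0.1846 -0.5446  0.2324] F [0.1269 0.2628 1.1143] op 1.0 q [-1.4503  0.1808  1.607   0.      1.3538 -0.2063]
[[ 0.321   0.      0.9471]
 [-0.9471 -0.      0.321 ]
 [ 0.     -1.      0.    ]]
shift cm [-50.3158  19.6404  51.7294]
rotvec [ 0.    -1.244  0.   ]
```

View pics/w1.png

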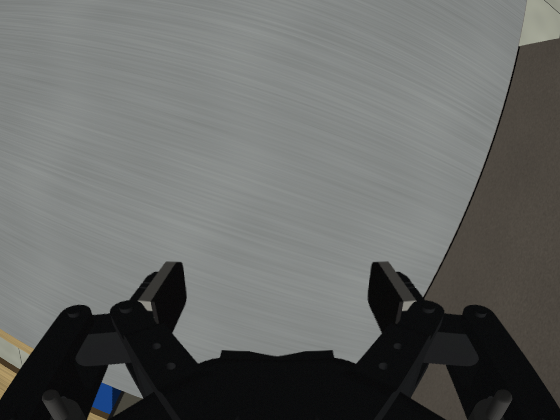

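The move was refused, and the wrist view shows only the bare counter. The rows may need every field, so I'll send a small call with all of them.

Request:
{"fn": "apply_moves", "kwargs": {"increments": [{"x":-4.2,"y":0,"z":4.3,"ax":0,"ay":-0.104,"az":0,"grip":0.5},{"x":-8.4,"y":0,"z":8.6,"ax":0,"ay":-0.207,"az":0,"grip":0.5},{"x":-12.6,"y":0,"z":12.9,"ax":0,"ay":-0.311,"az":0,"grip":0.5},{"x":-16.8,"y":0,"z":17.2,"ax":0,"ay":-0.415,"az":0,"grip":0.5},{"x":-21,"y":0,"z":21.5,"ax":0,"ay":-0.518,"az":0,"grip":0.5},{"x":-25.1,"y":0,"z":25.9,"ax":0,"ay":-0.622,"az":0,"grip":0.5},{"x":-29.3,"y":0,"z":30.2,"ax":0,"ay":-0.726,"az":0,"grip":0.5},{"x":-33.5,"y":0,"z":34.5,"ax":0,"ay":-0.83,"az":0,"grip":0.5},{"x":-37.7,"y":0,"z":38.8,"ax":0,"ay":-0.933,"az":0,"grip":0.5},{"x":-41.9,"y":0,"z":43.1,"ax":0,"ay":-1.037,"az":0,"grip":0.5},{"x":-46.1,"y":0,"z":47.4,"ax":0,"ay":-1.14,"az":0,"grip":0.5},{"x":-50.3,"y":0,"z":51.7,"ax":0,"ay":-1.244,"az":0,"grip":0.5}]}}

```text
time_s: 2.95
eef_pos: [0.5136, 0.0998, 0.2327]
eef_rot: [-0.707, 0.707, 0.002, -0.001]
wrist_force: [1.7, -0.7, -0.1]
opening: 0.5
```

Run:
```python
from st import *
to([.513,.098,.036],V); pic('wrist','w2')
```

```text
t 2.95 pos [0.5136 0.0998 0.2327] F [ 1.7406 -0.6899 -0.1435] op 0.5 q [-0.035   0.0636  1.7365 -0.0002  1.3405 -0.0387]
[[ 1.      0.001  -0.0037]
 [ 0.0037 -0.0003  1.    ]
 [ 0.001  -1.     -0.0003]]
shift cm [-0.0789 19.673  -0.1746]
rotvec [0.0003 0.0037 0.001 ]
```

View pics/w2.png

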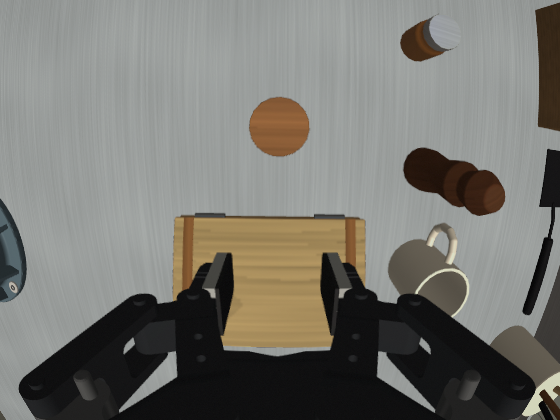

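Run:
```python
from st import *
p=vision.camera_params('wrist');K=p['intrinsics'];print(K[0,0],-p['R'].T@p['t'])
for X in ([.512,.164,.058],[.502,.066,.027],[.392,.066,.027],[.612,.066,.027],[.513,.1,.22]):
    c=p['R']@np.array(X)+p['t'];th=np.arctan2(np.hypot(c[0],c[1]),c[2]);r=K[0,0]*th;u=c[:2]/np.hypot(*c[:2]);print(X,K[:2,2]+r*u)
```

```text
325.19226210127806 [0.5138 0.1772 0.3744]
[0.512, 0.164, 0.058] [273.9332 133.3176]
[0.502, 0.066, 0.027] [264.4471 220.4182]
[0.392, 0.066, 0.027] [170.1456 219.2004]
[0.612, 0.066, 0.027] [360.5036 221.0631]
[0.513, 0.1, 0.22] [273.0197 270.5723]
```

The wrist view shows the pot lid at (279,127), centred between the fingers, and the hinge at row 217. Both are within about 5 mm of my estimate. Next I'll lower the fingers between hinge and pot.

Request:
{"fn": "apply_moves", "kwargs": {"increments": [{"x":0.1,"y":5,"z":0.1,"ax":0,"ay":0,"az":0,"grip":0.5},{"x":0.1,"y":10,"z":0.2,"ax":0,"ay":0,"az":0,"grip":0.5},{"x":0.1,"y":14,"z":0.2,"ax":0,"ay":0,"az":0,"grip":0.5},{"x":0.1,"y":17,"z":0.2,"ax":0,"ay":0,"az":0,"grip":0.5},{"x":0.1,"y":19,"z":0.2,"ax":0,"ay":0,"az":0,"grip":0.5},{"x":0.1,"y":19.6,"z":0.2,"ax":0,"ay":0,"az":0,"grip":0.5},{"x":0.1,"y":19.6,"z":0.2,"ax":0,"ay":0,"az":0,"grip":0.5}]}}

```text
time_s: 3.88
eef_pos: [0.517, 0.1084, 0.0368]
eef_rot: [0.709, -0.706, -0.005, 0.003]
wrist_force: [0.9, 0.3, 0.4]
opening: 0.498
```

Run:
```python
from st import *
st(); pic('wrist','w3')
```

```text
t 3.88 pos [0.517  0.1084 0.0368] F [0.938  0.3134 0.4393] op 0.498 q [-0.0209  0.3437  1.8549  0.0052  0.9404 -0.035 ]
[[ 0.9999  0.0027 -0.011 ]
 [ 0.011   0.0042  0.9999]
 [ 0.0028 -1.      0.0041]]
```

View pics/w3.png

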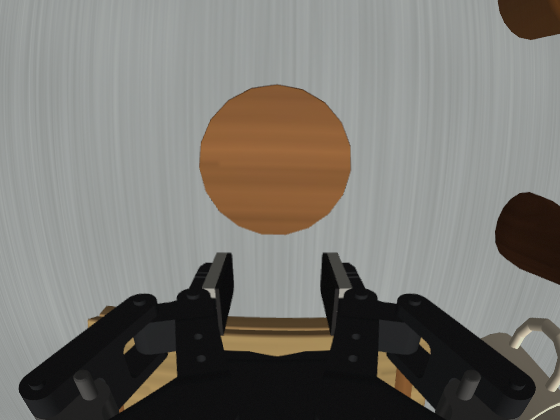

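Request:
{"fn": "apply_moves", "kwargs": {"increments": [{"x":0,"y":0,"z":0.8,"ax":0,"ay":0,"az":0,"grip":0.5},{"x":0,"y":0,"z":1.8,"ax":0,"ay":0,"az":0,"grip":0.5},{"x":0,"y":0,"z":2.8,"ax":0,"ay":0,"az":0,"grip":0.5},{"x":0,"y":0,"z":3.8,"ax":0,"ay":0,"az":0,"grip":0.5},{"x":0,"y":0,"z":4.8,"ax":0,"ay":0,"az":0,"grip":0.5},{"x":0,"y":0,"z":5.8,"ax":0,"ay":0,"az":0,"grip":0.5},{"x":0,"y":0,"z":6.8,"ax":0,"ay":0,"az":0,"grip":0.5},{"x":0,"y":0,"z":7.8,"ax":0,"ay":0,"az":0,"grip":0.5}]}}

```text
time_s: 4.92
eef_pos: [0.5167, 0.187, 0.0377]
eef_rot: [0.709, -0.706, -0.005, 0.003]
wrist_force: [-0.8, -2.4, 1.9]
opening: 0.501
```

Run:
```python
from st import *
to([.517,.256,.037],V); pic('wrist','w4')
```

```text
t 4.92 pos [0.5167 0.187  0.0377] F [-0.7596 -2.3535  1.8957] op 0.501 q [0.1291 0.3796 1.8013 0.0043 0.9563 0.1156]
[[ 0.9999  0.0039 -0.0111]
 [ 0.011   0.0041  0.9999]
 [ 0.0039 -1.      0.004 ]]
shift cm [0.1067 0.101  6.9001]
rotvec [-0.004   0.011   0.0039]
```

View pics/w4.png

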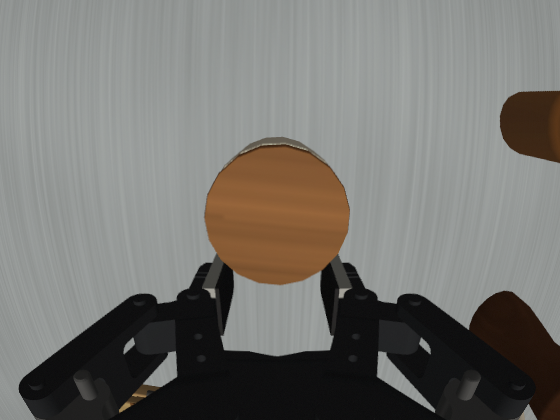

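The pot is nested between the two fingers (lid centre at about (277,213)) and upright, with about 2.4 N of push force. I'll continue.

Request:
{"fn": "apply_moves", "kwargs": {"increments": [{"x":0,"y":0.05,"z":0.9,"ax":0,"ay":0,"az":0,"grip":0.5},{"x":0,"y":0.1,"z":1.9,"ax":0,"ay":0,"az":0,"grip":0.5},{"x":0.1,"y":0.1,"z":2.9,"ax":0,"ay":0,"az":0,"grip":0.5},{"x":0.1,"y":0.1,"z":3.9,"ax":0,"ay":0,"az":0,"grip":0.5},{"x":0.1,"y":0.1,"z":4.9,"ax":0,"ay":0,"az":0,"grip":0.5},{"x":0.1,"y":0.1,"z":5.8,"ax":0,"ay":0,"az":0,"grip":0.5},{"x":0.1,"y":0.1,"z":6.5,"ax":0,"ay":0,"az":0,"grip":0.5},{"x":0.1,"y":0.1,"z":6.9,"ax":0,"ay":0,"az":0,"grip":0.5},{"x":0.1,"y":0.1,"z":6.9,"ax":0,"ay":0,"az":0,"grip":0.5},{"x":0.1,"y":0.1,"z":6.2,"ax":0,"ay":0,"az":0,"grip":0.5},{"x":0.1,"y":0.1,"z":5,"ax":0,"ay":0,"az":0,"grip":0.5},{"x":0.1,"y":0.1,"z":3,"ax":0,"ay":0,"az":0,"grip":0.5}]}}

```text
time_s: 6.48
eef_pos: [0.5171, 0.217, 0.0368]
eef_rot: [0.709, -0.705, -0.006, 0.003]
wrist_force: [-0.6, -0.2, 0.4]
opening: 0.502
```

Run:
```python
from st import *
from h import *
from bench import pinpoint
to([.51,-.0,.25]); pic('wrist','w5');pic('scene','s5')
r=pinpoint('scene','salt_pot')[:1];print(r)
if r: print(onz('scene',r[0]['xy'],0))
```

```text
t 6.47 pos [0.5171 0.217  0.0368] F [-0.6282 -0.2314  0.3639] op 0.502 q [0.1834 0.4015 1.7723 0.005  0.9632 0.1687]
[[ 0.9999  0.0038 -0.0118]
 [ 0.0118  0.0049  0.9999]
 [ 0.0039 -1.      0.0048]]
shift cm [ -0.8826 -21.4316 -21.5896]
[{'xy': [402.4, 275.0], 'p': 0.73}]
[0.5184 0.2913 0.    ]
```

View pics/w5.png

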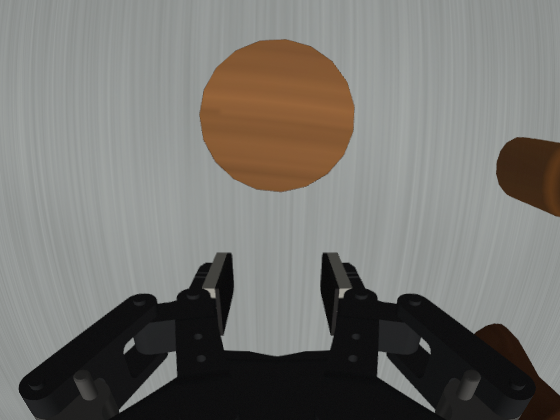

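View pics/s5.png

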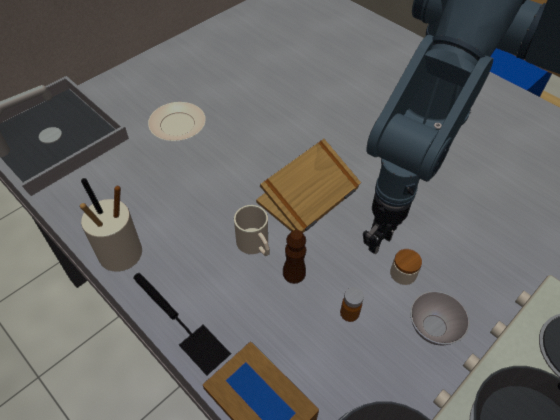

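The pot now stands upright at about (0.517, 0.29), with its near side ≥ 45 mm clear of the leaf's zone. It is well away from the bowl. Next I'll raise the hand, close the fingers and bring the tool round to the −y side, tilted 45°.

Request:
{"fn": "apply_moves", "kwargs": {"increments": [{"x":0,"y":-4,"z":-0.3,"ax":0,"ay":0,"az":0,"grip":0.5},{"x":0,"y":-9,"z":-1.5,"ax":0,"ay":0,"az":0,"grip":0.5},{"x":-0.2,"y":-14,"z":-5,"ax":0,"ay":0,"az":0,"grip":1},{"x":-0.4,"y":-17,"z":-10,"ax":0.13,"ay":0,"az":0,"grip":1},{"x":-0.7,"y":-17,"z":-15,"ax":0.26,"ay":0,"az":0,"grip":1},{"x":-0.9,"y":-17,"z":-20.5,"ax":0.39,"ay":0,"az":0,"grip":1},{"x":-1.2,"y":-17,"z":-26,"ax":0.52,"ay":0,"az":0,"grip":1},{"x":-1.4,"y":-17,"z":-31.5,"ax":0.65,"ay":0,"az":0,"grip":1},{"x":-1.6,"y":-17,"z":-36.5,"ax":0.785,"ay":0,"az":0,"grip":1},{"x":-1.6,"y":-17,"z":-36.5,"ax":0.785,"ay":0,"az":0,"grip":1},{"x":-1.6,"y":-17,"z":-36.5,"ax":0.785,"ay":0,"az":0,"grip":1}]}}

```text
time_s: 8.0
eef_pos: [0.5039, -0.1494, 0.2046]
eef_rot: [0.925, -0.38, -0.003, 0.003]
wrist_force: [0.4, 0.8, 0.4]
opening: -0.007
```

```bash
cat >> st.py <<'E'
def tilt(t):
    c,s=np.cos(t),np.sin(t)
    return np.array([[1,0,0],[0,s,c],[0,-c,s]])
E
python3 - <<'E'
from st import *
to([.505,-.0955,.0585],tilt(.785)); pic('wrist','w6');pic('scene','s6')
E
```

```text
t 8.0 pos [ 0.5039 -0.1494  0.2046] F [0.3566 0.7942 0.4092] op -0.007 q [-0.8274  0.4251  1.5576  0.51    1.7718 -0.8942]
[[ 1.     -0.0034 -0.0078]
 [ 0.0079  0.7105  0.7037]
 [ 0.0032 -0.7037  0.7105]]
shift cm [ 0.1102 14.1136 -6.5904]
rotvec [-0.0052  0.0078 -0.0034]
```

View pics/w6.png

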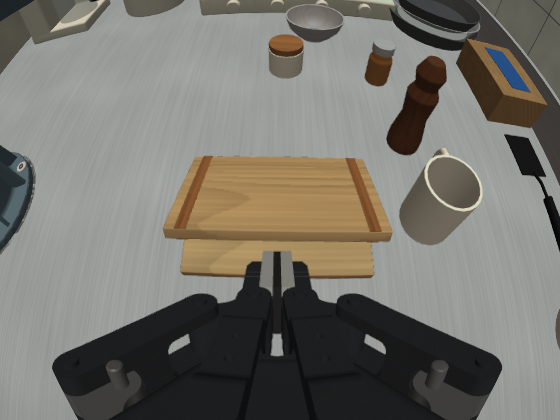

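View pics/s6.png

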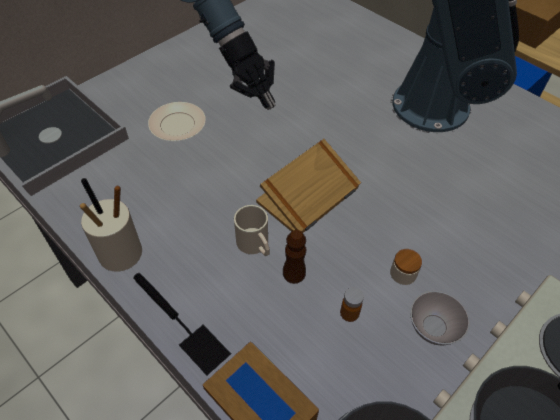

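The wrist view shows the leaf's free edge at rows 230–240 (columns 165–390), with the fixed half's edge at row 276. I'll use these to refine the leaf angle.

```bash
cat >> st.py <<'E'
def fish(X):
    p=vision.camera_params('wrist');K=p['intrinsics']
    c=p['R']@np.array(X)+p['t'];th=np.arctan2(np.hypot(c[0],c[1]),c[2]);u=c[:2]/np.hypot(*c[:2]);return K[:2,2]+K[0,0]*th*u
def leafp(x,r,t,a,H=(.503,.061)):
    return [H[0]+x,H[1]-r*np.cos(a)+t*np.sin(a),.014+r*np.sin(a)+t*np.cos(a)]
E
python3 - <<'E'
from st import *
for a in (.36,.4,.45,.5): print(a,*[fish(leafp(x,r,t,a)) for x,r,t in ((-.11,.15,0),(.11,.15,0),(.11,.15,.014),(-.11,0,.014))])
print('fixed',fish([.393,-.089,.014]),fish([.613,-.089,.014]))
for a in (.36,.4,.45):print(leafp(0,.15,0,a))
E
```

```text
0.36 [165.5729 246.2719] [386.4611 248.6555] [389.8456 238.7684] [193.6222 155.6653]
0.4 [164.2451 241.9964] [387.8682 244.4052] [391.1604 233.8547] [193.7141 155.4552]
0.45 [162.6496 236.2624] [389.5716 238.7006] [392.7199 227.3438] [193.8317 155.2142]
0.5 [161.1409 230.1079] [391.1979 232.573 ] [394.1694 220.4463] [193.9519 154.9975]
fixed [178.3744 272.1494] [373.2243 274.2713]
[0.503, np.float64(-0.0793845235516902), np.float64(0.0668411349912635)]
[0.503, np.float64(-0.07715914910043276), np.float64(0.07241275134629757)]
[0.503, np.float64(-0.07406706535290153), np.float64(0.07924483011668453)]
```

Request:
{"fn": "apply_moves", "kwargs": {"increments": [{"x":0.1,"y":1,"z":-3.5,"ax":0,"ay":0.008,"az":0,"grip":1},{"x":0.1,"y":3,"z":-6.5,"ax":0,"ay":0.008,"az":0,"grip":1},{"x":0.1,"y":6.5,"z":-6.5,"ax":0,"ay":0.008,"az":0,"grip":1},{"x":0.1,"y":10,"z":-6.5,"ax":0,"ay":0.008,"az":0,"grip":1},{"x":0.1,"y":12.5,"z":-6.5,"ax":0,"ay":0.008,"az":0,"grip":1},{"x":0.1,"y":14,"z":-6.5,"ax":0,"ay":0.008,"az":0,"grip":1},{"x":0.1,"y":14.4,"z":-6.5,"ax":0,"ay":0.008,"az":0,"grip":1}]}}

```text
time_s: 8.98
eef_pos: [0.5055, -0.0905, 0.0588]
eef_rot: [0.924, -0.382, -0.001, 0.003]
wrist_force: [-0.7, -0.2, 0.1]
opening: -0.001
```

Run:
```python
from st import *
p,M=st(); pic('wrist','w7')
for y,z in [(-.084,.066),(-.0565,.116),(-.0295,.1365),(.0019,.1495),(.0355,.1539),(.0691,.1495),(.1005,.1365)]:
    print((M.T@(np.array([.505,y,z])-p)*100).round(2))
```

```text
t 8.97 pos [ 0.5055 -0.0905  0.0588] F [-0.6864 -0.1526  0.1125] op -0.001 q [-0.7552  0.5912  1.6718  0.5395  1.4974 -0.9785]
[[ 1.     -0.0054 -0.0051]
 [ 0.0074  0.7087  0.7055]
 [-0.0002 -0.7055  0.7087]]
[-0.05 -0.05  0.97]
[-0.03 -1.63  6.45]
[-0.01 -1.16  9.81]
[ 0.01  0.15 12.94]
[ 0.04  2.22 15.63]
[ 0.06  4.91 17.69]
[ 0.09  8.05 18.98]
```

View pics/w7.png

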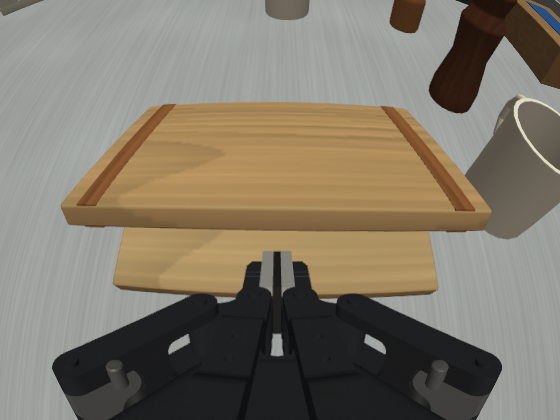

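Run:
```python
from st import *
p,M=st();d=M[:,1];n=M[:,2]
for k,X in dict(tip=p+.025*d,tipup=p+.025*d+.011*n,tcpup=p+.011*n,C=[.505,-.0765,.074],C2=leafp(-.11,.15,0,.41)).items(): print(k,fish(X))
for a in (.36,.41,.46): print(a,fish(leafp(-.11,.15,0,a)),fish(leafp(.11,.15,0,a)),fish(leafp(-.11,.15,.014,a)))
```

```text
t 9.03 pos [ 0.5056 -0.0909  0.0587] F [-0.5401 -0.4968  0.0031] op 0.001 q [-0.7559  0.5916  1.6714  0.5395  1.4974 -0.9786]
[[ 1.     -0.0048 -0.0046]
 [ 0.0067  0.7087  0.7055]
 [-0.0002 -0.7055  0.7087]]
tip [277.4204 251.5393]
tipup [277.416  232.9159]
tcpup [277.5472 251.2436]
C [276.4745 231.6006]
C2 [ 67.1972 227.8158]
0.36 [ 72.2996 238.0118] [475.8299 240.276 ] [ 62.4131 218.9875]
0.41 [ 67.1972 227.8158] [480.9613 230.0117] [ 57.7699 206.9332]
0.46 [ 62.3317 216.6426] [485.873  218.7427] [ 53.5336 193.9848]
```

Predicted and observed corners agree (leaf ≈ 0.41 rad). The fingers look a little short under the edge, so I'll insert 12 mm more and then lift along the arc.

Request:
{"fn": "apply_moves", "kwargs": {"increments": [{"x":0,"y":0.7,"z":0,"ax":0,"ay":0,"az":0,"grip":1},{"x":0,"y":1.2,"z":0,"ax":0,"ay":0,"az":0,"grip":1},{"x":0,"y":1.2,"z":0.7,"ax":0,"ay":0,"az":0,"grip":1},{"x":0,"y":1.1,"z":1.4,"ax":0,"ay":0,"az":0,"grip":1},{"x":0,"y":0.8,"z":2.2,"ax":0,"ay":0,"az":0,"grip":1},{"x":0,"y":0.5,"z":3,"ax":0,"ay":0,"az":0,"grip":1},{"x":0,"y":0.2,"z":3.8,"ax":0,"ay":0,"az":0,"grip":1}]}}

```text
time_s: 9.9
eef_pos: [0.5054, -0.0623, 0.0847]
eef_rot: [0.924, -0.382, -0.001, 0.003]
wrist_force: [0.5, -0.4, -3.6]
opening: 0.001
```

Run:
```python
from st import *
p,M=st(); pic('wrist','w8');pic('scene','s8')
for y,z in [(-.084,.066),(-.0565,.116),(-.0295,.1365),(.0019,.1495),(.0355,.1539),(.0691,.1495),(.1005,.1365)]:
    print((M.T@(np.array([.505,y+.0085,z-.0085])-p)*100).round(2))
for a in (.6,.7,.8): print(a,fish(leafp(-.11,.15,0,a)),fish(leafp(-.11,.15,.014,a)))
```

```text
t 9.9 pos [ 0.5054 -0.0623  0.0847] F [ 0.5136 -0.4405 -3.6428] op 0.001 q [-0.7195  0.5214  1.7134  0.5596  1.5066 -0.9396]
[[ 1.     -0.0049 -0.0047]
 [ 0.0068  0.7086  0.7056]
 [-0.0001 -0.7056  0.7086]]
[-0.04  0.99 -2.86]
[-0.03 -0.59  2.62]
[-0.01 -0.12  5.98]
[0.01 1.18 9.12]
[ 0.04  3.26 11.8 ]
[ 0.06  5.95 13.86]
[ 0.08  9.09 15.15]
0.6 [ 61.8374 254.4964] [ 53.8643 231.3206]
0.7 [ 54.0829 228.9057] [ 48.0481 202.7657]
0.8 [ 48.5114 200.3826] [ 44.986  172.2948]
```

View pics/w8.png

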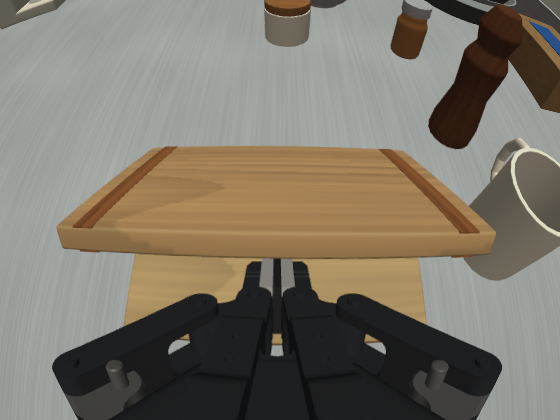

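View pics/s8.png

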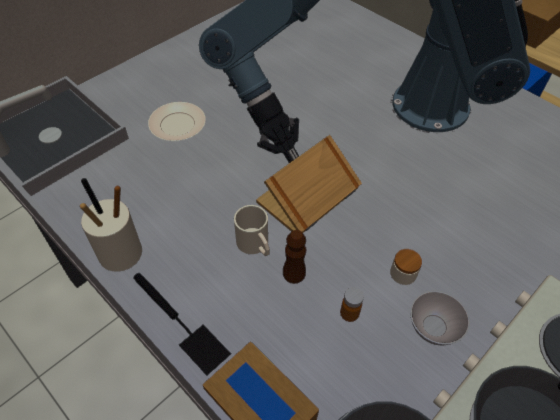

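The leaf is rising (≈ 0.62 rad) at about 3.6 N; its lower edge (row 256) just overlaps the fingertips. I'll continue along the arc with the fingers slightly deeper.

Request:
{"fn": "apply_moves", "kwargs": {"increments": [{"x":0,"y":0.7,"z":0.3,"ax":0,"ay":0,"az":0,"grip":1},{"x":0,"y":0.6,"z":1.2,"ax":0,"ay":0,"az":0,"grip":1},{"x":0,"y":0.5,"z":2,"ax":0,"ay":0,"az":0,"grip":1},{"x":0,"y":0.4,"z":2.8,"ax":0,"ay":0,"az":0,"grip":1},{"x":0,"y":0.4,"z":3.7,"ax":0,"ay":0,"az":0,"grip":1},{"x":0,"y":0.4,"z":4.5,"ax":0,"ay":0,"az":0,"grip":1},{"x":0,"y":0.5,"z":5.3,"ax":0,"ay":0,"az":0,"grip":1},{"x":0,"y":0.8,"z":6.1,"ax":0,"ay":0,"az":0,"grip":1}]}}

```text
time_s: 11.0
eef_pos: [0.5055, -0.0135, 0.1237]
eef_rot: [0.924, -0.382, -0.002, 0.003]
wrist_force: [-1.0, -4.5, 1.0]
opening: 0.0
```

Run:
```python
from st import *
p,M=st(); pic('wrist','w9');pic('scene','s9')
for y,z in [(-.0295,.1365),(.0019,.1495),(.0355,.1539),(.0691,.1495),(.1005,.1365)]:
    print((M.T@(np.array([.505,y+.0155,z-.0155])-p)*100).round(2))
for a in (.8,.9,1,1.1,1.2): print(a,fish(leafp(-.11,.15,0,a)),fish(leafp(-.11,.15,.014,a)))
```

```text
t 11.0 pos [ 0.5055 -0.0135  0.1237] F [-0.9619 -4.5084  0.9707] op 0.0 q [-0.652   0.4147  1.7705  0.5962  1.5179 -0.8686]
[[ 1.     -0.0041 -0.0062]
 [ 0.0073  0.7086  0.7056]
 [ 0.0015 -0.7056  0.7086]]
[-0.05  0.16 -0.23]
[-0.03  1.47  2.91]
[-0.    3.54  5.59]
[0.02 6.23 7.65]
[0.04 9.37 8.95]
0.8 [ 66.5901 316.7098] [ 59.9068 294.0926]
0.9 [ 60.2015 291.7923] [ 55.4624 266.41  ]
1 [ 55.9826 264.1477] [ 53.6563 236.9603]
1.1 [ 54.3945 234.8475] [ 54.7192 207.0966]
1.2 [ 55.6422 205.2375] [ 58.5567 178.2482]
```

View pics/w9.png

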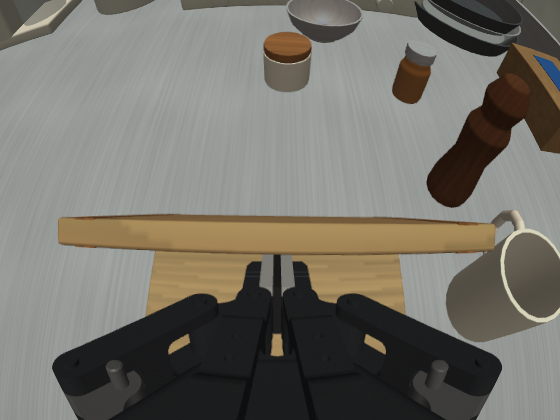

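View pics/s9.png

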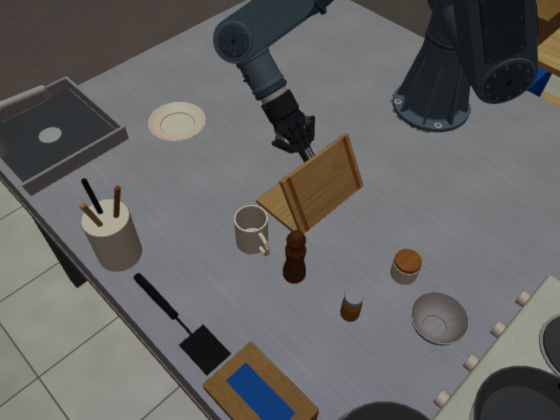

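The leaf is at about 61°, following the plan. I'll push it past upright.

Request:
{"fn": "apply_moves", "kwargs": {"increments": [{"x":0,"y":0.5,"z":0.6,"ax":0,"ay":0,"az":0,"grip":1},{"x":0,"y":0.9,"z":1.3,"ax":0,"ay":0,"az":0,"grip":1},{"x":0,"y":1.3,"z":2.1,"ax":0,"ay":0,"az":0,"grip":1},{"x":0,"y":1.8,"z":2.8,"ax":0,"ay":0,"az":0,"grip":1},{"x":0,"y":2.3,"z":3.5,"ax":0,"ay":0,"az":0,"grip":1},{"x":0,"y":2.8,"z":4.2,"ax":0,"ay":0,"az":0,"grip":1},{"x":0,"y":3.4,"z":4.9,"ax":0,"ay":0,"az":0,"grip":1},{"x":0,"y":4,"z":5.4,"ax":0,"ay":0,"az":0,"grip":1}]}}

```text
time_s: 12.1
eef_pos: [0.5049, 0.0543, 0.1341]
eef_rot: [0.924, -0.381, -0.002, 0.004]
wrist_force: [1.1, -3.2, 1.4]
opening: -0.002
```

Run:
```python
from st import *
p,M=st(); pic('wrist','w10');pic('scene','s10')
for y,z in [(.0355,.1539),(.0691,.1495),(.1005,.1365)]:
    print((M.T@(np.array([.505,y+.0175,z-.0175])-p)*100).round(2))
for a in (1.3,1.4,1.5,1.6,1.7): print(a,fish(leafp(-.11,.15,0,a)),fish(leafp(-.11,.15,.014,a)))
```

```text
t 12.1 pos [0.5049 0.0543 0.1341] F [ 1.112  -3.1613  1.4156] op -0.002 q [-0.5481  0.3507  1.8354  0.6513  1.4688 -0.8011]
[[ 1.     -0.0046 -0.0072]
 [ 0.0084  0.7093  0.7048]
 [ 0.0019 -0.7048  0.7094]]
[ 0.01 -0.25  0.07]
[0.04 2.44 2.12]
[0.06 5.58 3.41]
1.3 [ 37.1499 310.8901] [ 38.1754 281.3111]
1.4 [ 39.2661 279.3392] [ 43.2846 250.4146]
1.5 [ 44.5179 248.7954] [ 51.0885 221.8904]
1.6 [ 52.3878 220.6752] [ 60.8462 196.8042]
1.7 [ 62.1402 196.0003] [ 71.7636 175.7351]
```

View pics/w10.png

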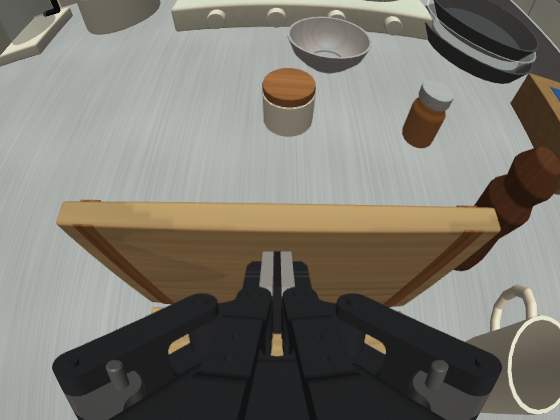

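View pics/s10.png

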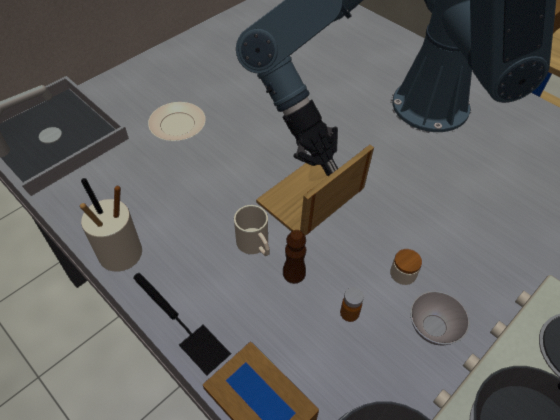

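The leaf is upright (edge at rows 205–228) and the fingertips are about 25 mm below its edge. I'll continue to about 135°.

Request:
{"fn": "apply_moves", "kwargs": {"increments": [{"x":0,"y":0.6,"z":0.7,"ax":0,"ay":0,"az":0,"grip":1},{"x":0,"y":1.3,"z":1.2,"ax":0,"ay":0,"az":0,"grip":1},{"x":0,"y":1.9,"z":1.7,"ax":0,"ay":0,"az":0,"grip":1},{"x":0,"y":2.5,"z":2.1,"ax":0,"ay":0,"az":0,"grip":1},{"x":0,"y":3.3,"z":2.5,"ax":0,"ay":0,"az":0,"grip":1},{"x":0,"y":4.1,"z":2.9,"ax":0,"ay":0,"az":0,"grip":1},{"x":0,"y":4.9,"z":3.2,"ax":0,"ay":0,"az":0,"grip":1},{"x":0,"y":5.6,"z":3.4,"ax":0,"ay":0,"az":0,"grip":1},{"x":0,"y":6.5,"z":3.6,"ax":0,"ay":0,"az":0,"grip":1},{"x":0,"y":7.3,"z":3.7,"ax":0,"ay":0,"az":0,"grip":1},{"x":0,"y":8.1,"z":3.8,"ax":0,"ay":0,"az":0,"grip":1},{"x":0,"y":9,"z":3.8,"ax":0,"ay":0,"az":0,"grip":1}]}}

```text
time_s: 13.7
eef_pos: [0.5036, 0.1459, 0.0972]
eef_rot: [0.925, -0.381, -0.002, 0.004]
wrist_force: [1.1, -1.5, 1.3]
opening: 0.0
```

Run:
```python
from st import *
p,M=st(); pic('wrist','w11');pic('scene','s11')
for a in (2.1,2.2,2.3,2.4,2.5): print(a,fish(leafp(-.11,.15,0,a)),fish(leafp(-.11,.15,.014,a)))
```

```text
t 13.7 pos [0.5036 0.1459 0.0972] F [ 1.0718 -1.4697  1.3271] op 0.0 q [-0.3887  0.3798  1.8984  0.7424  1.3191 -0.7632]
[[ 1.     -0.0059 -0.0074]
 [ 0.0094  0.7099  0.7042]
 [ 0.0011 -0.7042  0.71  ]]
2.1 [ 23.1245 244.5236] [ 39.5351 226.8707]
2.2 [ 41.1553 227.08  ] [ 56.8652 214.1152]
2.3 [ 58.2682 214.6323] [ 72.8435 205.7635]
2.4 [ 74.0379 206.5129] [ 87.288 201.112]
2.5 [ 88.2929 202.0316] [100.183  199.5148]
```

View pics/w11.png

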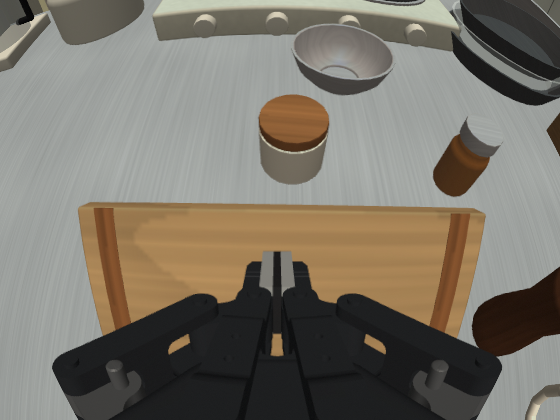

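View pics/s11.png

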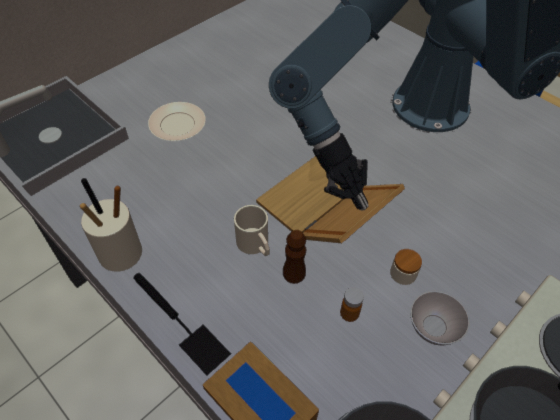

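The leaf is at about 140° and stays there; the pot is untouched. I'll back off 3 cm and turn the tool closer to vertical for the press-down.

Request:
{"fn": "apply_moves", "kwargs": {"increments": [{"x":0,"y":-1.5,"z":0,"ax":0,"ay":0,"az":0,"grip":1},{"x":0,"y":-3,"z":0.5,"ax":-0.1,"ay":0,"az":0,"grip":1},{"x":0,"y":-3.5,"z":1,"ax":-0.23,"ay":0,"az":0,"grip":1},{"x":0,"y":-3.5,"z":2,"ax":-0.36,"ay":0,"az":0,"grip":1},{"x":0,"y":-3.5,"z":3,"ax":-0.5,"ay":0,"az":0,"grip":1},{"x":0,"y":-3.5,"z":3.5,"ax":-0.55,"ay":0,"az":0,"grip":1},{"x":0,"y":-3.5,"z":3.5,"ax":-0.55,"ay":0,"az":0,"grip":1}]}}

```text
time_s: 14.68
eef_pos: [0.5029, 0.1468, 0.1477]
eef_rot: [0.787, -0.617, -0.004, 0.005]
wrist_force: [0.3, -0.3, 0.4]
opening: -0.002
```

Run:
```python
from st import *
p,M=st(); pic('wrist','w12')
for a in (2.3,2.4,2.5,2.6): print(a,fish(leafp(-.11,.15,0,a)),fish(leafp(-.11,.15,.014,a)))
for y,z in [(.15,.115),(.165,.085),(.175,.055),(.178,.04),(.178,.03)]: print((M.T@(np.array([.504,y,z])-p)*100).round(2))
```

```text
t 14.68 pos [0.5029 0.1468 0.1477] F [ 0.2975 -0.2746  0.4227] op -0.002 q [-0.0934  0.1415  1.8562  0.2589  1.1807 -0.2091]
[[ 0.9999 -0.002  -0.0121]
 [ 0.0122  0.238   0.9712]
 [ 0.001  -0.9713  0.238 ]]
2.3 [ 96.7635 232.2292] [103.7467 214.2128]
2.4 [104.6652 213.753 ] [112.12   198.6589]
2.5 [112.978  198.4832] [120.5528 186.3199]
2.6 [121.3348 186.3907] [128.7677 177.0127]
[ 0.11  3.25 -0.47]
[0.12 6.52 0.28]
[0.13 9.67 0.53]
[ 0.14 11.2   0.47]
[ 0.13 12.17  0.23]
```

View pics/w12.png

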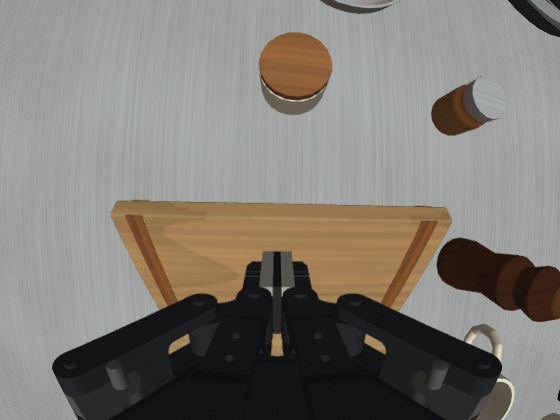

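Request:
{"fn": "apply_moves", "kwargs": {"increments": [{"x":0.1,"y":1.5,"z":-0.3,"ax":0,"ay":0,"az":0,"grip":1},{"x":0.1,"y":2.5,"z":-0.4,"ax":0,"ay":0,"az":0,"grip":1},{"x":0.1,"y":3.3,"z":-0.4,"ax":0,"ay":0,"az":0,"grip":1},{"x":0.1,"y":4.1,"z":-0.2,"ax":0,"ay":0,"az":0,"grip":1},{"x":0.1,"y":4.9,"z":0,"ax":0,"ay":0,"az":0,"grip":1},{"x":0.1,"y":5.7,"z":0.1,"ax":0,"ay":0,"az":0,"grip":1},{"x":0.1,"y":6.5,"z":0.3,"ax":0,"ay":0,"az":0,"grip":1},{"x":0.1,"y":7.3,"z":0.4,"ax":0,"ay":0,"az":0,"grip":1},{"x":0.1,"y":8.1,"z":0.5,"ax":0,"ay":0,"az":0,"grip":1},{"x":0.1,"y":8.9,"z":0.5,"ax":0,"ay":0,"az":0,"grip":1},{"x":0.1,"y":9.7,"z":0.5,"ax":0,"ay":0,"az":0,"grip":1},{"x":0.1,"y":10.4,"z":0.5,"ax":0,"ay":0,"az":0,"grip":1}]}}

```text
time_s: 16.23
eef_pos: [0.5032, 0.176, 0.0465]
eef_rot: [0.787, -0.617, -0.003, 0.005]
wrist_force: [-0.4, 0.9, 1.7]
opening: 0.003
```

Run:
```python
from st import *
p,M=st(); pic('wrist','w13');pic('scene','s13')
for a in (2.9,3,3.1,3.14): print(a,fish(leafp(-.11,.15,0,a)),fish(leafp(-.11,.15,.014,a)))
```

```text
t 16.23 pos [0.5032 0.176  0.0465] F [-0.3922  0.918   1.7309] op 0.003 q [-0.0351  0.3187  1.8882  0.2937  0.9673 -0.2176]
[[ 0.9999 -0.0032 -0.0107]
 [ 0.0111  0.2386  0.971 ]
 [-0.0006 -0.9711  0.2387]]
2.9 [ 73.577 207.172] [ 86.7025 200.5284]
3 [ 87.729  201.3587] [ 99.5743 197.7523]
3.1 [100.4342 198.721 ] [111.0207 197.6342]
3.14 [105.1186 198.4272] [115.2212 198.2207]
```

View pics/w13.png

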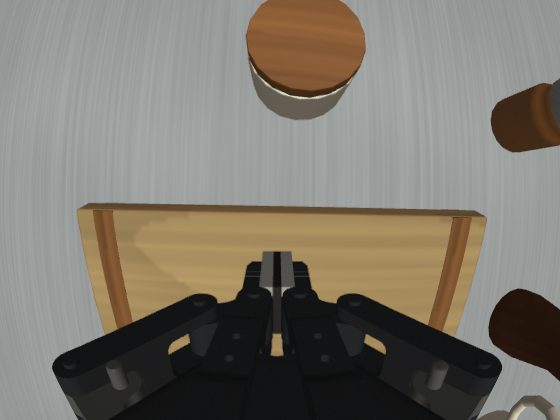

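View pics/s13.png

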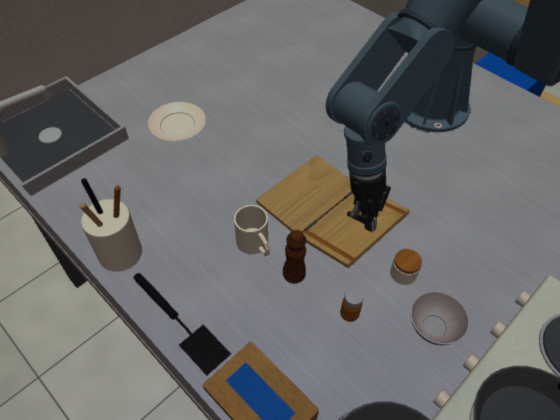

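The leaf is at about 2.95 rad and needs another ~20 mm down at its edge. I'll press slowly straight down with a little overtravel.

Request:
{"fn": "apply_moves", "kwargs": {"increments": [{"x":0,"y":0.5,"z":-0.1,"ax":0,"ay":0,"az":0,"grip":1},{"x":0,"y":1,"z":-0.2,"ax":0,"ay":0,"az":0,"grip":1},{"x":0,"y":1.4,"z":-0.3,"ax":0,"ay":0,"az":0,"grip":1},{"x":0,"y":1.7,"z":-0.4,"ax":0,"ay":0,"az":0,"grip":1},{"x":0,"y":1.9,"z":-0.5,"ax":0,"ay":0,"az":0,"grip":1},{"x":0,"y":2,"z":-0.5,"ax":0,"ay":0,"az":0,"grip":1}]}}

```text
time_s: 17.08
eef_pos: [0.5024, 0.1758, 0.0253]
eef_rot: [0.787, -0.617, -0.003, 0.005]
wrist_force: [-1.0, -0.2, 2.0]
opening: 0.001
```

Run:
```python
from st import *
p,M=st(); pic('wrist','w14')
for a in (3,3.1,3.14): print(a,fish(leafp(-.11,.15,0,a)),fish(leafp(.11,.15,0,a)))
```

```text
t 17.07 pos [0.5024 0.1758 0.0253] F [-1.0244 -0.1664  1.9741] op 0.001 q [-0.0354  0.3582  1.8921  0.302   0.9273 -0.233 ]
[[ 0.9999 -0.0049 -0.0105]
 [ 0.0114  0.2383  0.9711]
 [-0.0022 -0.9712  0.2383]]
3 [ 67.316  201.5883] [490.8017 206.1345]
3.1 [ 82.473  198.6394] [475.6173 202.8689]
3.14 [ 88.0374 198.3084] [470.0202 202.4181]
```

View pics/w14.png

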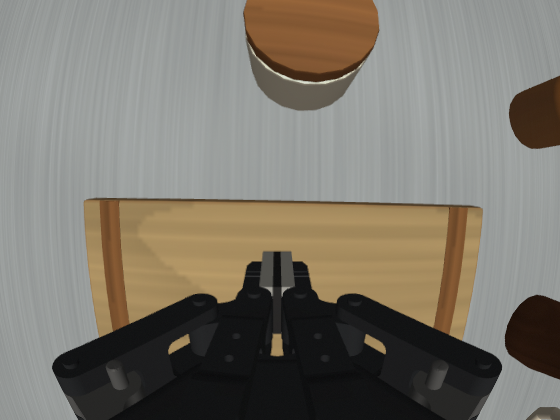

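Request:
{"fn": "apply_moves", "kwargs": {"increments": [{"x":0,"y":0.3,"z":-0.1,"ax":0,"ay":0,"az":0,"grip":1},{"x":0,"y":0.6,"z":-0.2,"ax":0,"ay":0,"az":0,"grip":1},{"x":0,"y":0.8,"z":-0.2,"ax":0,"ay":0,"az":0,"grip":1},{"x":0,"y":0.8,"z":-0.2,"ax":0,"ay":0,"az":0,"grip":1}]}}

```text
time_s: 17.62
eef_pos: [0.5024, 0.1755, 0.0169]
eef_rot: [0.787, -0.617, -0.003, 0.005]
wrist_force: [0.5, -0.6, 0.8]
opening: -0.005
```

Run:
```python
from st import *
p,M=st(); pic('wrist','w15'); im=vision.camera('scene'); cv2.imwrite('pics/s15.png',cv2.resize(im[130:290,240:430,::-1],None,fx=4,fy=3.7,interpolation=cv2.INTER_CUBIC))
for a in (3,3.1,3.14): print(a,fish(leafp(-.11,.15,0,a)),fish(leafp(.11,.15,0,a)))
```

```text
t 17.62 pos [0.5024 0.1755 0.0169] F [ 0.4648 -0.5689  0.8224] op -0.005 q [-0.0356  0.3744  1.8928  0.3053  0.9112 -0.2393]
[[ 0.9999 -0.0049 -0.0107]
 [ 0.0115  0.2379  0.9712]
 [-0.0022 -0.9713  0.2379]]
3 [ 57.9776 201.6508] [500.1716 206.3742]
3.1 [ 74.2785 198.5623] [483.8562 202.9477]
3.14 [ 80.2536 198.2151] [477.8513 202.4726]
```

View pics/w15.png

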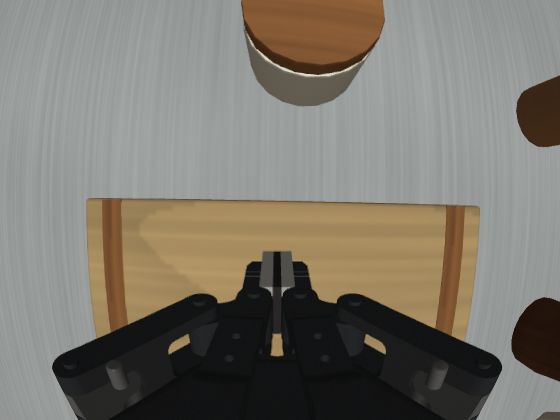

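View pics/s15.png

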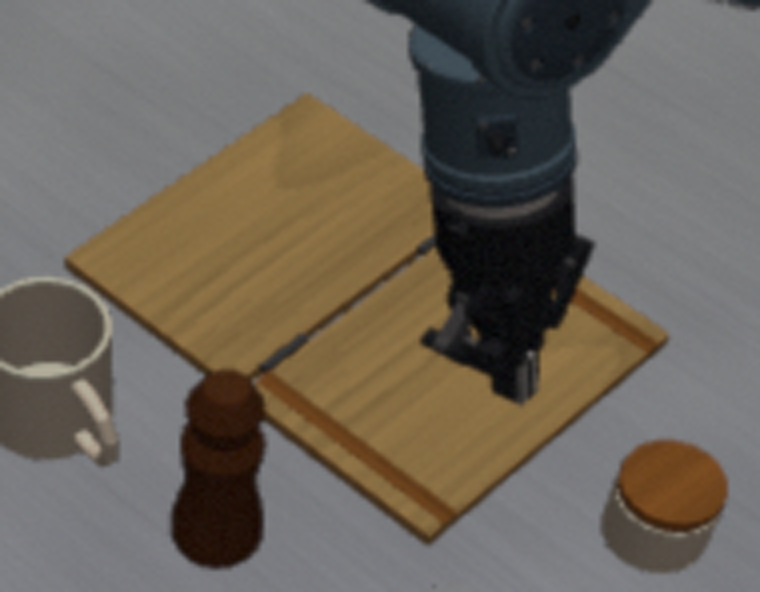

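The leaf looks near flat, but the force is still small. I'll press on until the force rises clearly.

Request:
{"fn": "apply_moves", "kwargs": {"increments": [{"x":0,"y":0.2,"z":-0.05,"ax":0,"ay":0,"az":0,"grip":1},{"x":0,"y":0.4,"z":-0.1,"ax":0,"ay":0,"az":0,"grip":1},{"x":0,"y":0.4,"z":-0.1,"ax":0,"ay":0,"az":0,"grip":1}]}}

```text
time_s: 18.1
eef_pos: [0.5028, 0.1757, 0.016]
eef_rot: [0.787, -0.617, -0.003, 0.006]
wrist_force: [-14.0, -6.6, 35.9]
opening: 0.0
```

Firm contact at 36 N. I'll back off straight up and check that the leaf is level.

Request:
{"fn": "apply_moves", "kwargs": {"increments": [{"x":0,"y":-1,"z":0.2,"ax":0,"ay":0,"az":0,"grip":1},{"x":0,"y":-4,"z":0.5,"ax":0,"ay":0,"az":0,"grip":1},{"x":0,"y":-9,"z":0,"ax":0,"ay":0,"az":0,"grip":1},{"x":0,"y":-14,"z":-2,"ax":0,"ay":0,"az":0,"grip":1},{"x":0,"y":-18,"z":-6,"ax":0,"ay":0,"az":0,"grip":1},{"x":0,"y":-21,"z":-11,"ax":0,"ay":0,"az":0,"grip":1},{"x":0,"y":-22,"z":-16,"ax":0,"ay":0,"az":0,"grip":1},{"x":0,"y":-22,"z":-21,"ax":0,"ay":0,"az":0,"grip":1},{"x":0,"y":-22,"z":-26,"ax":0,"ay":0,"az":0,"grip":1},{"x":0,"y":-22,"z":-31,"ax":0,"ay":0,"az":0,"grip":1},{"x":0,"y":-22,"z":-31,"ax":0,"ay":0,"az":0,"grip":1}]}}

```text
time_s: 19.48
eef_pos: [0.507, -0.1806, 0.1542]
eef_rot: [0.787, -0.617, -0.001, 0.005]
wrist_force: [-0.3, 0.3, 0.0]
opening: -0.002
```

Run:
```python
from st import *
p,M=st(); pic('wrist','w16');pic('top','t16'); im=vision.camera('scene'); cv2.imwrite('pics/s16.png',cv2.resize(im[130:290,240:430,::-1],None,fx=4,fy=3.7,interpolation=cv2.INTER_CUBIC))
for a in (3,3.05,3.1,3.14): print(a,fish(leafp(-.11,.15,0,a)),fish(leafp(.11,.15,0,a)),fish(leafp(.11,.15,.014,a)))
```

```text
t 19.48 pos [ 0.507  -0.1806  0.1542] F [-0.3217  0.2664  0.0054] op -0.002 q [-0.6754  0.2628  1.696   0.1891  1.3446 -0.7412]
[[ 1.     -0.0061 -0.0076]
 [ 0.0088  0.2396  0.9708]
 [-0.0041 -0.9709  0.2396]]
3 [186.1394 -91.1714] [369.4391 -90.0942] [366.8729 -83.6434]
3.05 [187.5331 -87.5912] [368.0645 -86.506 ] [365.6109 -79.8379]
3.1 [188.8575 -83.8992] [366.7526 -82.8062] [364.4091 -75.935 ]
3.14 [189.8682 -80.8702] [365.7473 -79.7713] [363.49   -72.7474]
```

View pics/w16.png

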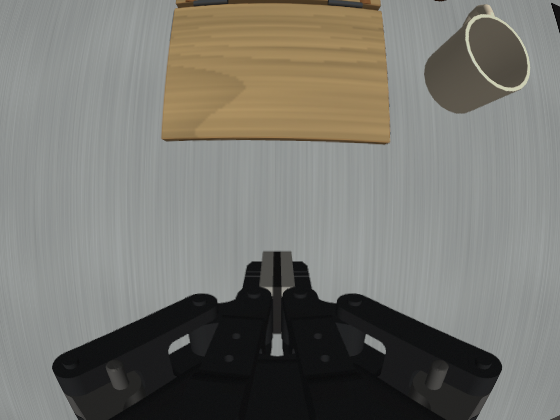

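View pics/s16.png

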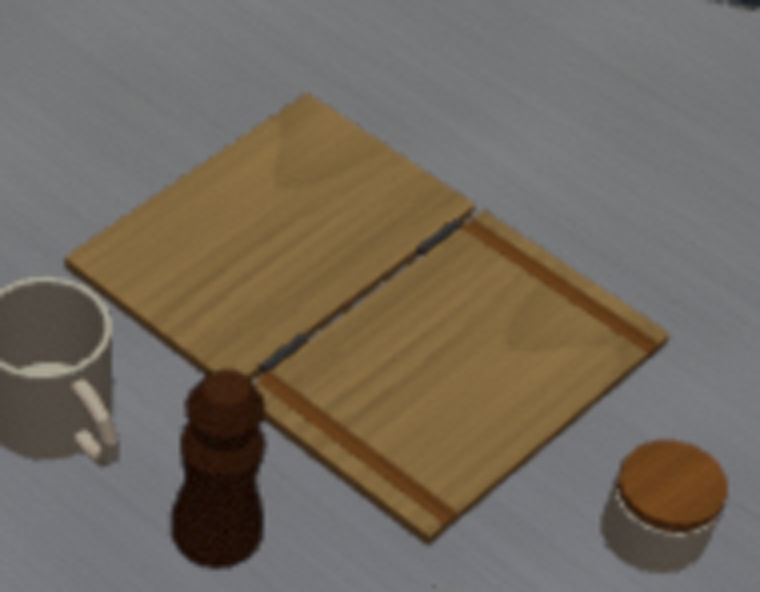

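View pics/t16.png

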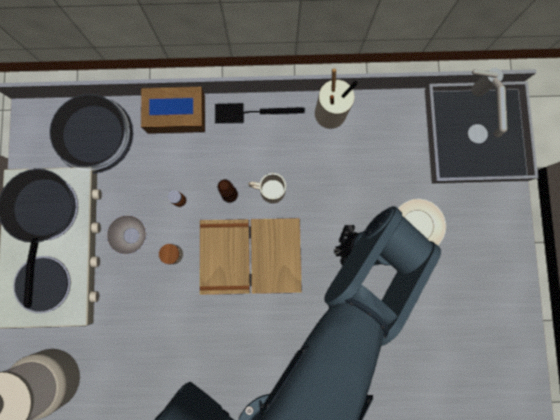

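The board appears fully open: in the scene crop the leaf's free corners are at (430,542) and (667,338), and the pot stands clear. I'll check the leaf angle numerically from these corners.

Run:
```python
from st import *
from h import *
from scipy.optimize import least_squares
S=lambda u,v:np.array([240+u/4,130+v/3.7])
obs=[('F',-.11,.15,(307,93)),('F',.11,.15,(66,263)),('L',.11,.15,(430,542)),('L',-.11,.15,(667,338))]
def res(v,off=True):
    x0,y0,w,a=v;r=[]
    for k,x,l,uv in obs:
        if k=='F': X=np.array([x,-l,.014])
        else: X=np.array([x,-l*np.cos(a),.014+l*np.sin(a)])
        c,s=np.cos(w),np.sin(w)
        r+=list(proj('scene',[x0+c*X[0]-s*X[1],y0+s*X[0]+c*X[1],X[2]])-S(*uv))
    return np.array(r)
s=least_squares(res,[.5,.06,0,3.1]);print(s.x,res(s.x).round(2))
J=s.jac;C=np.linalg.inv(J.T@J);print('sigma a per px',C[3,3]**.5)
for a in (3.0,3.05,3.1,3.14):
    q=least_squares(lambda v:res([*v,a]),[.5,.06,0]);print(a,q.cost)
```

```text
[ 0.5045  0.0616 -0.0042  3.1694] [-0.36  0.15 -0.86 -0.88  0.27  0.33  0.88  0.11]
sigma a per px 0.03808010196174594
3.0 12.456692772622603
3.05 6.467886720538939
3.1 2.939215592103851
3.14 1.5954762021475255
```

The fit gives 3.17 ± 0.04 rad, which is flat within measurement. I'll lift the hand farther clear and do a last check on the other objects.

Request:
{"fn": "apply_moves", "kwargs": {"increments": [{"x":0,"y":-3,"z":0,"ax":0,"ay":0,"az":0,"grip":1},{"x":0,"y":-6,"z":0,"ax":0,"ay":0,"az":0,"grip":1},{"x":0,"y":-9,"z":0,"ax":0,"ay":0,"az":0,"grip":1},{"x":0,"y":-10,"z":0,"ax":0,"ay":0,"az":0,"grip":1},{"x":0,"y":-10,"z":0,"ax":0,"ay":0,"az":0,"grip":1},{"x":0,"y":-10,"z":0,"ax":0,"ay":0,"az":0,"grip":1}]}}

```text
time_s: 20.38
eef_pos: [0.5076, -0.2, 0.2511]
eef_rot: [0.788, -0.616, -0.002, 0.007]
wrist_force: [0.2, 0.6, -0.7]
opening: 0.0
```

Run:
```python
from st import *
from bench import pinpoint
st(); pic('scene','s17')
for n in ['salt_pot','mug','mill','jar','bowl','plate']:
    r=pinpoint('scene',n); print(n,[(x['xy'],round(x['p'],2)) for x in r[:1]])
```

```text
t 20.38 pos [ 0.5076 -0.2     0.2511] F [ 0.19    0.6192 -0.6871] op 0.0 q [-0.7014  0.1848  1.5833  0.1803  1.5393 -0.7353]
[[ 0.9999 -0.0079 -0.0122]
 [ 0.0138  0.2414  0.9703]
 [-0.0047 -0.9704  0.2414]]
salt_pot [([404.4, 273.3], 0.81)]
mug [([254.1, 240.1], 0.63)]
mill [([294.9, 275.6], 0.58)]
jar []
bowl [([436.2, 325.5], 0.81)]
plate [([178.9, 124.2], 0.95)]
```

View pics/s17.png

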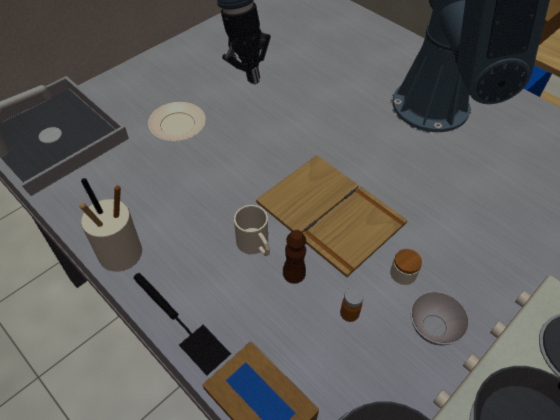

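The board lies open and flat, the pot is at (406,266) upright, everything else is where it was, and the hand is clear.

```bash
python3 -c "
from bench import ticket
print(ticket.hand_in())"
```

```text
the job is handed in; nothing more can be done
None
```

The job is done and handed in at about 20.4 s, with no verdict reported. The pot was moved first, then the leaf was opened flat.

**Pot:** I pushed it upright along the counter with two half-closed fingers, from y ≈ 0.167 to ≈ 0.29 m. That leaves about 45 mm between it and the opened leaf.

**Leaf:** I lifted it from about 0.41 rad with closed fingertips and swung it over slowly in steps with a few newtons. I then pressed it down until it met firm resistance at about 36 N. Nothing was pinched or lifted off the counter.

**Last checks:**
- **Leaf angle:** the corners in the scene camera fit 3.17 ± 0.04 rad, so it is flat within what I can measure. The wrist view agreed.
- **Other objects:** the pot is upright and clear. The mug, mill, bowl and plate are where they were to within 5 pixels. The network missed the jar in the last picture, but it is visible there in its old place.
- **Hand:** it is 0.25 m up, beside the board, with no contact force.

**What disagreed:**
- **Refused call:** the first move call came back as invalid input, so I resent it with every field filled in.
- **Finger length:** the fingertips seemed to reach about 0 to 11 mm ahead of the TCP, not the stated 25 mm. I went by force and pictures instead.
- **Sideways force:** the final press also showed about 14 N along −x, which I did not explain.

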